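# Clear the jig and build up a power module in order

### The job

Move the red faulty board out of the grey jig and lay it flat in the middle of the red reject pad, long sides in line. Then build the module in the jig, one part after another from the bottom up, each lying flat, lined up lengthwise and centred over what is below: copper base plate, white spacer frame, blue board, and last the heat sink, fins up. Let go of each part before fetching the next, set parts down rather than dropping them, and leave the flux bottle, solder reel and screwdriver where they are.

Things in the scene. Friction and masses are not known exactly. Their poses are not given: they have to be found in the camera images.
- jig: fixed grey plate 112 x 84 mm (long side along its x), 8 mm thick, with four black L-shaped corner stops 8 mm higher; the pocket between them is 96 x 68 mm (6 mm play round an 84 x 56 part). Stops cover only the last 16 mm of each side; the middles are open for fingers. Origin: centre of its underside; parts rest 8 mm above it. z up. At the start it holds the faulty board.
- reject_pad: fixed flat red pad 110 x 84 mm (long side along its x), 6 mm thick, without a rim. Origin: centre of its underside, on the bench; parts rest 6 mm above it. z up.
- faulty_board: loose red circuit board with a round yellow sticker, 84 (x) x 56 (y) mm, about 90 g, component side up in the jig. The board lies 3 to 7 mm above its origin; four brass standoffs near the corners reach from 0 to 13 mm, above all components. Origin: centre of its underside (feet of the standoffs). z up. Grip across the 56 mm, mid-way along the long sides.
- new_board: loose blue circuit board without sticker, otherwise the same as the faulty board: 84 (x) x 56 (y) mm, board 3 to 7 mm above the origin, brass standoffs from 0 to 13 mm; what is laid on it rests 13 mm above its origin. About 90 g. Origin: centre of its underside. z up.
- base_plate: loose flat copper plate 84 (x) x 56 (y) x 10 mm with a dark screw dot at each corner, about 130 g. Origin: centre of its underside; z up. The lowest part of the stack.
- spacer: loose white plastic rectangular frame 84 (x) x 56 (y) x 10 mm, bars 11 mm wide round an open window of 62 x 34 mm, about 50 g. Origin: centre of its underside; z up.
- heat_sink: loose black heat sink 84 (x) x 56 (y) x 22 mm, about 160 g: an 8 mm base and seven upright fins 14 mm high that run along x. Fins up at the start. Origin: centre of its underside; z up. The top part of the stack.
- flux_bottle: bystander: small upright bottle with an orange cap, 28 mm across, 55 mm high. Origin: centre of its underside. Loose, to be left where it is.
- solder_reel: bystander: yellow reel on its flat side, 48 mm across, 36 mm high. Origin: centre of its underside. Loose, to be left where it is.
- screwdriver: bystander: screwdriver about 160 mm long lying along its x axis, handle to -x. Loose, to be left where it is.
There are look-alikes about, which are no part of the job. There is more than one size of the spacer; the job needs the smaller. Several things have the shape of the new_board; the one meant has the colours described above.

How it is judged:
By the outcome, as a careful person would: the job done as asked, in the order asked, and still so for the second after the job is handed in, with the robot touching nothing.
It also fails if it takes over 115 s, if anything falls off the work surface, if the arm or the gripper's body presses on something with over 40 N, if the wrist force passes 120 N, or if a joint passes its speed limit or range.

### The arm

A 6-joint arm with a two-finger parallel gripper is mounted at the origin on the work surface. World frame = base frame: x ahead of the robot, y to its left, z up, the work surface at z = 0. Lengths are in m, angles in rad, forces in N, time in s.
With the tool pointing down it reaches from about 0.3 to 0.875 m from the base axis. Payload 4.2 kg.
Tool frame: the origin (TCP) lies on the mounting face of the last link; the fingertips stand 173 mm ahead of it and the grasp point (between the pads) lies 155 mm ahead of it (manip.grasp_offset is the distance from the TCP to the grasp point, in m); z points along the fingers, y is the line along which they close (so a half turn about z gives the same grasp; the last joint's range is limited). The gripper opens to 85 mm and grips with 20 to 120 N. Pads are 22 mm wide; open, the fingers measure 114 mm over their backs; the gripper's body (76 mm by 85 mm) begins 54 mm behind the grasp point. The pads swing forward as they close: fully open they stand 13 mm farther back than shut.
Start: joints at [-1.183, 0.32, 1.565, -0, 1.257, -0.02], TCP at [0.228, -0.528, 0.405] pointing down, gripper open.
Joint ranges: [-3.11, 3.11], [-0.84, 2.01], [0.21, 2.61], [-1.34, 4.49], [0.05, 2.63], [-2.56, 2.56]. Speed limits (rad/s): [2.57, 2.57, 3.14, 3.14, 3.14, 3.14].

### API

Orientations are given as a unit quaternion [w, x, y, z].
In Python, from rig import manip gives the robot as it stands. Calls block until the motion is done:
- manip.goto(position, orientation): joint-space move of the TCP to a pose.
- manip.line_to(position, velocity=0.15, rotation=None, threshold=None): straight line of the TCP; rotation=None keeps the orientation; velocity is the mean speed in m/s. With threshold (N) it stops when the force on the tool has changed by that much, and returns True; else False.
- manip.set_joints(angles): joint-space move.
- manip.gripper_to(opening, strength=None): finger opening in m; strength is the grip in N (None keeps the last); returns when the fingers have stopped.
- manip.sleep(seconds).
- manip.inverse_kinematics(position, orientation): joint angles nearest the present ones, or None.
- manip.state(): the state.
- manip.read_camera(name): name is "scene" or "top"; returns the picture (400x640x3 uint8, blue, green, red); there is no depth.
- manip.camera_info(name): a dict with "fov_y" (degrees; the focal length in pixels is half the picture's height over the tangent of half this angle, whatever the lens; pixels are square), "cx", "cy" (the principal point, pixels), "rvec" (rotation vector, rad) and "tvec" (3), from world to camera coordinates, as OpenCV has them. Camera axes: x right, y down, z forward; pixel columns grow to the right and rows downward; lengths in m; the calibration is good to about 2 mm. A picture is of the moment at which its call begins. camera_info takes no time and is no camera call.
A pose or a line that the arm cannot do raises manip.IKError and nothing moves.
- manip.sign_off(): hands the job in; it is judged then, once.
Trained networks look in the newest picture that a camera, given by its name, has taken for a name from the list of things; names that differ only in an ending like _2 or _b are one class to them, and where a whole thing is asked for, a point or a joint stands for the part that bears it (a point fixed in the world has none). Each returns a list of dicts, best first, with "score" (0 to 1); they miss things now and then, are a little off and sometimes report something else, mostly with a low value. They report only what shows in the picture. A call takes as long as a camera call. They do not tell look-alikes from the thing itself.
- manip.look_for(camera, query): "location" ([column, row] in pixels, amid what is visible of it).
- manip.masks_of(camera, query): "mask" (400x640 bool, what is visible of it) and "location" ([column, row] in pixels, amid what is visible of it).
- manip.place_of(camera, query): "location" ([column, row] in pixels: a listed point, or the origin of a listed thing).
The state is a dict: "t": time; "qpos": joint angles; "qd": joint speeds; "tau": joint torques, N m; "eef_pos": TCP position; "tool_rot": TCP orientation; "contact_force": force on the tool from outside, world axes, zero at the start; "moment": the same for the moment, N m; "grip_width": finger opening in m; "grip_force": force on a finger pad.
Only numpy, scipy, OpenCV 4.12 (cv2) and the standard library are available. Lean on these libraries where they do the work, as an engineer would, in place of code of your own. Each camera call takes 0.05 s, during which the arm holds its last target. There are 200 camera calls.

## Working session

There is one attempt and no reset: what is moved stays moved. The work goes in short steps, each a Python script; the robot and the scene stay as the last script left them, time stands still between calls to the robot, and variables do not carry over. Pictures are saved under pics/ and viewed, at most 14 in all, crops included, and the job is handed in when it is done.

```bash
ls; mkdir -p pics
python3 - <<'E'
from rig import manip
import cv2,numpy as np
for c in("scene","top"):
    cv2.imwrite(f"pics/{c}0.png",manip.read_camera(c)); i=manip.camera_info(c); print(c,i)
    R,_=cv2.Rodrigues(np.array(i["rvec"],float)); print("campos",-R.T@np.array(i["tvec"]).ravel())
print(manip.state())
E
```

```text
pics
scene {'fov_y': 48.88535480404573, 'cx': 329.0390618996111, 'cy': 200.71301477448372, 'rvec': array([ 0.97920518,  2.24708392, -1.25161229]), 'tvec': array([ 0.40873356, -0.18957549,  1.44010746])}
campos [1.24672842 0.60365925 0.59847743]
top {'fov_y': 45.05330845430944, 'cx': 323.11226512407006, 'cy': 203.7972734195562, 'rvec': array([ 2.1898247 , -2.16407098,  0.04111538]), 'tvec': array([0.01004318, 0.5960852 , 1.35622629])}
campos [ 0.50936547 -0.01829981  1.39103563]
{'t': 0.1, 'qpos': array([-1.18301304e+00,  3.20197311e-01,  1.56556445e+00,  7.84127765e-06,
        1.25739762e+00, -1.99923680e-02]), 'qd': array([ 0.00045101, -0.00104272, -0.00317344,  0.00241493, -0.00077384,
        0.00184288]), 'tau': array([-1.87277583e-04, -4.16407907e+01, -2.34704858e+01, -8.95398512e-05,
        4.89265658e-03, -1.77295908e-05]), 'eef_pos': array([ 0.22797178, -0.52770179,  0.40398085]), 'tool_rot': array([-7.70838469e-04,  9.79286726e-01,  2.02476899e-01, -1.39580858e-04]), 'contact_force': array([-0.10250097,  0.07330141,  0.41922386]), 'moment': array([ 0.02855753, -0.01709363,  0.04724015]), 'grip_force': 0.0, 'grip_width': 0.08523355938331076}
```

View pics/top0.png

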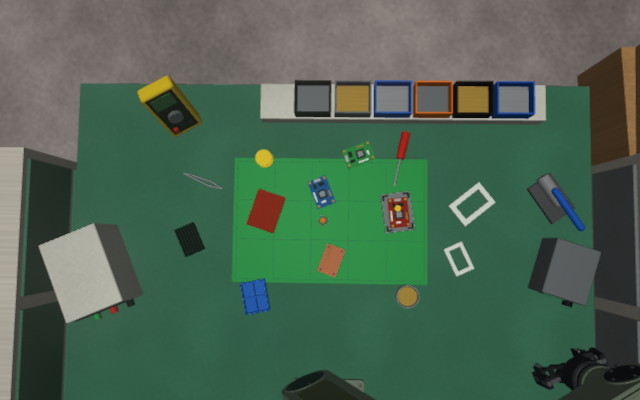

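View pics/scene0.png

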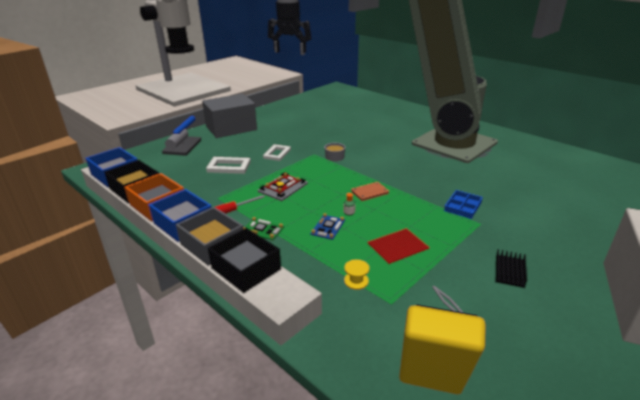

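The top view (up = +x, left = +y) shows the jig with the faulty board at (397,212) and the red pad at (266,210). The blue board is at (321,192), with the flux bottle just below it at (323,220) and the green decoy at (358,154). The copper plate is at (331,260), the small spacer at (459,259), the big decoy at (471,203) and the heat sink at (190,239). The screwdriver at (400,160) lies close to the jig. The scene view agrees. Next I'll fit box outlines to the network masks from both cameras.

```bash
cat > vis.py <<'E'
from rig import manip
import cv2,numpy as np
from scipy.optimize import minimize
S=6
def cam(c):
    i=manip.camera_info(c); f=200/np.tan(np.radians(i["fov_y"])/2)
    return np.array(i["rvec"],float),np.array(i["tvec"],float),np.array([[f,0,i["cx"]],[0,f,i["cy"]],[0,0,1]])
CAM={c:cam(c) for c in("top","scene")}
def proj(c,P): return cv2.projectPoints(np.asarray(P,float).reshape(-1,3),*CAM[c],None)[0].reshape(-1,2)
def ray(c,uv,z):
    r,t,K=CAM[c]; R=cv2.Rodrigues(r)[0]; d=R.T@np.linalg.inv(K)@[*uv,1]; o=-R.T@t
    return o+d*(z-o[2])/d[2]
def box(L,W,z0,z1): return np.array([[a*L/2,b*W/2,z] for a in(1,-1) for b in(1,-1) for z in(z0,z1)])
M=1e-3
MODEL=dict(jig=box(.112,.084,0,.016),reject_pad=box(.11,.084,0,.006),base_plate=box(.084,.056,0,.01),
  spacer=box(.084,.056,0,.01),heat_sink=box(.084,.056,0,.022),
  new_board=np.r_[box(.084,.056,.003,.007),box(.076,.048,0,.013)])
MODEL["faulty_board"]=MODEL["new_board"]
def place(m,p): 
    c,s=np.cos(p[3]),np.sin(p[3]); return m@np.array([[c,s,0],[-s,c,0],[0,0,1]])+p[:3]
def hullmask(mask):
    cs,_=cv2.findContours(mask.astype(np.uint8),cv2.RETR_EXTERNAL,cv2.CHAIN_APPROX_NONE)
    big=[c for c in cs if cv2.contourArea(c)>15]
    m=cv2.resize(mask.astype(np.uint8)*255,None,fx=S,fy=S,interpolation=cv2.INTER_LINEAR)>127
    pts=cv2.findNonZero(m.astype(np.uint8)); h=cv2.convexHull(pts); o=np.zeros(m.shape,np.uint8); cv2.fillConvexPoly(o,h,1); return o
def fit(name,masks,z=None,yaw0=None):
    """masks: {cam:mask}; returns pose x,y,z,yaw and IoU per camera"""
    m=MODEL[name]; H={c:hullmask(k) for c,k in masks.items()}
    def ious(p):
        out=[]
        for c,h in H.items():
            q=(proj(c,place(m,p))+.5)*S-.5; o=np.zeros(h.shape,np.uint8)
            cv2.fillConvexPoly(o,cv2.convexHull(np.round(q*16).astype(np.int32)),1,shift=4)
            out.append((o&h).sum()/max(1,(o|h).sum()))
        return out
    c="top" if "top" in H else "scene"
    r=cv2.minAreaRect(cv2.findNonZero(H[c])); ctr=np.array(r[0])/S
    z0=0 if z is None else z
    bp=cv2.boxPoints(r)/S; e=max((bp[1]-bp[0],bp[2]-bp[1]),key=np.linalg.norm)
    d=ray(c,ctr+e,z0)-ray(c,ctr,z0); y0=np.arctan2(d[1],d[0]) if yaw0 is None else yaw0
    g=ray(c,ctr,z0+m[:,2].max()*.7)
    full=lambda v:np.r_[v[0]*.01+g[0],v[1]*.01+g[1],z0+(v[3]*.01 if z is None else 0),y0+v[2]*.1]
    n=4 if z is None else 3
    best=min((minimize(lambda v:-sum(ious(full(v))),np.zeros(n),method="Nelder-Mead",
        options=dict(initial_simplex=np.r_[np.zeros((1,n)),s*np.eye(n)],xatol=.003,fatol=1e-5,maxiter=250)) for s in(.8,-.5)),key=lambda r:r.fun)
    p=full(best.x); p[3]=(p[3]+np.pi/2)%np.pi-np.pi/2
    return p,np.round(ious(p),3)
E
cat > m1.py <<'E'
from vis import *
import pickle
D={}
for c in CAM: manip.read_camera(c)
for n in [*MODEL,"flux_bottle","solder_reel","screwdriver"]:
    for c in CAM:
        D[n,c]=[d for d in manip.masks_of(c,n)]
        print(n,c,[(np.round(d["location"]).astype(int).tolist(),round(d["score"],2),int(d["mask"].sum())) for d in D[n,c]][:5])
pickle.dump(D,open("m.pkl","wb"))
E
python3 m1.py
```

```text
jig top [([391, 214], 0.7, 580)]
jig scene [([283, 190], 0.88, 319)]
reject_pad top [([266, 211], 0.65, 1110)]
reject_pad scene [([400, 246], 0.63, 1217)]
base_plate top [([331, 256], 0.88, 505)]
base_plate scene [([370, 190], 0.67, 489)]
spacer top [([466, 256], 0.71, 364), ([478, 207], 0.57, 655)]
spacer scene [([228, 163], 0.9, 525), ([277, 155], 0.57, 171)]
heat_sink top [([189, 237], 0.62, 606)]
heat_sink scene [([510, 270], 0.89, 909), ([283, 184], 0.69, 376), ([347, 205], 0.35, 204)]
new_board top [([322, 192], 0.8, 571), ([358, 153], 0.75, 589)]
new_board scene [([264, 227], 0.94, 479), ([325, 226], 0.91, 571), ([347, 207], 0.45, 194)]
faulty_board top [([400, 214], 0.75, 543), ([390, 214], 0.63, 625)]
faulty_board scene [([285, 184], 0.73, 349)]
flux_bottle top [([322, 221], 0.63, 86)]
flux_bottle scene [([348, 204], 0.55, 213)]
solder_reel top [([268, 160], 0.56, 239)]
solder_reel scene [([355, 274], 0.95, 640)]
screwdriver top []
screwdriver scene []
```

```bash
cat > f1.py <<'E'
from vis import *
import pickle
D=pickle.load(open("m.pkl","rb"))
near={"jig":((397,212),(283,188)),"reject_pad":((266,210),(398,246)),"base_plate":((331,260),(370,190)),"spacer":((459,259),(277,153)),
"heat_sink":((190,239),(511,268)),"new_board":((321,192),(328,226)),"faulty_board":((397,212),(284,184))}
im={c:cv2.imread(f"pics/{c}0.png") for c in CAM}
big={c:cv2.resize(i,None,fx=4,fy=4,interpolation=cv2.INTER_CUBIC) for c,i in im.items()}
P={}
for n,(a,b) in near.items():
    k={}
    for c,u in(("top",a),("scene",b)):
        L=[d for d in D[n,c] if np.hypot(*(d["location"]-np.array(u)))<14]
        if L:k[c]=min(L,key=lambda d:np.hypot(*(d["location"]-np.array(u))))["mask"]
    print(n,{c:np.round(np.argwhere(v).mean(0)[::-1],1).tolist() for c,v in k.items()},end=" ")
    p,i=fit(n,k); z={"faulty_board":.008}.get(n,0.); q,j=fit(n,k,z)
    print(np.round(p,4),i,"| z fixed",np.round(q,4),j); P[n]=q
    for c in CAM:
        h=cv2.convexHull(proj(c,place(MODEL[n],q)).astype(np.float32)); cv2.polylines(big[c],[np.round((h+.5)*4-.5).astype(int)],True,(255,255,255),1)
pickle.dump(P,open("P.pkl","wb"))
t=big["top"]; cv2.imwrite("pics/topfit.png",np.vstack([np.hstack([t[740:1140,640:840],t[720:1120,960:1360],t[800:1200,1480:1680]]),np.hstack([t[820:1120,1720:1980],t[720:1020,900:1440]])]) if 0 else t[560:1160,600:1400])
cv2.imwrite("pics/topfit2.png",np.hstack([t[700:1160,660:860],t[700:1160,1480:1960]]))
E
python3 f1.py
```

```text
jig {'top': [396.4, 211.6], 'scene': [283.8, 190.7]} [ 0.5768 -0.196  -0.0046  0.1365] [0.971 0.645] | z fixed [ 0.5767 -0.1953  0.      0.1332] [0.974 0.609]
reject_pad {'top': [266.0, 210.5], 'scene': [398.3, 245.5]} [ 0.5746  0.1843 -0.0022 -0.3289] [0.938 0.967] | z fixed [ 0.5757  0.1845  0.     -0.3288] [0.935 0.944]
base_plate {'top': [330.9, 260.1], 'scene': [369.8, 190.8]} [ 4.356e-01 -6.400e-03 -4.000e-04 -3.308e-01] [0.907 0.884] | z fixed [ 0.436  -0.0064  0.     -0.3258] [0.908 0.882]
spacer {'top': [458.9, 257.8], 'scene': [276.4, 152.9]} [ 0.4461 -0.3704 -0.0035  0.452 ] [0.947 0.857] | z fixed [ 0.4465 -0.3684  0.      0.4626] [0.934 0.823]
heat_sink {'top': [189.3, 238.7], 'scene': [511.0, 269.2]} [ 0.4914  0.4029 -0.0059  0.4267] [0.948 0.846] | z fixed [0.4915 0.402  0.     0.4435] [0.93  0.856]
new_board {'top': [321.6, 191.1], 'scene': [328.3, 226.6]} [ 0.6321  0.0237 -0.0015  0.411 ] [0.92  0.891] | z fixed [0.6327 0.0237 0.     0.3841] [0.929 0.868]
faulty_board {'top': [398.5, 212.3], 'scene': [282.8, 182.8]} [ 0.5736 -0.1977  0.0059  0.1255] [0.945 0.924] | z fixed [ 0.5749 -0.1972  0.008   0.114 ] [0.944 0.877]
```

View pics/topfit2.png

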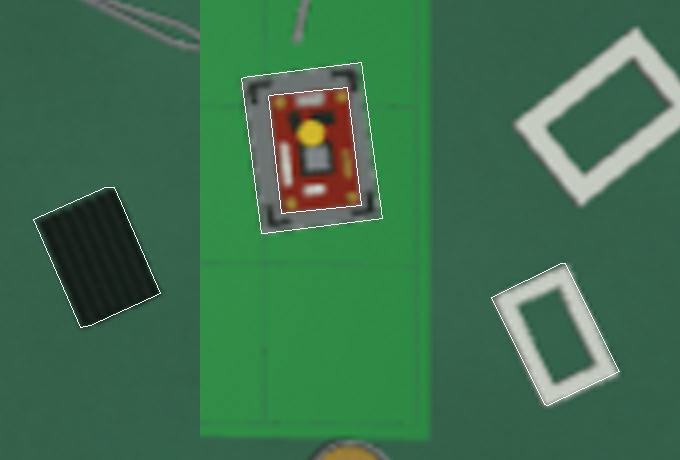

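View pics/topfit.png

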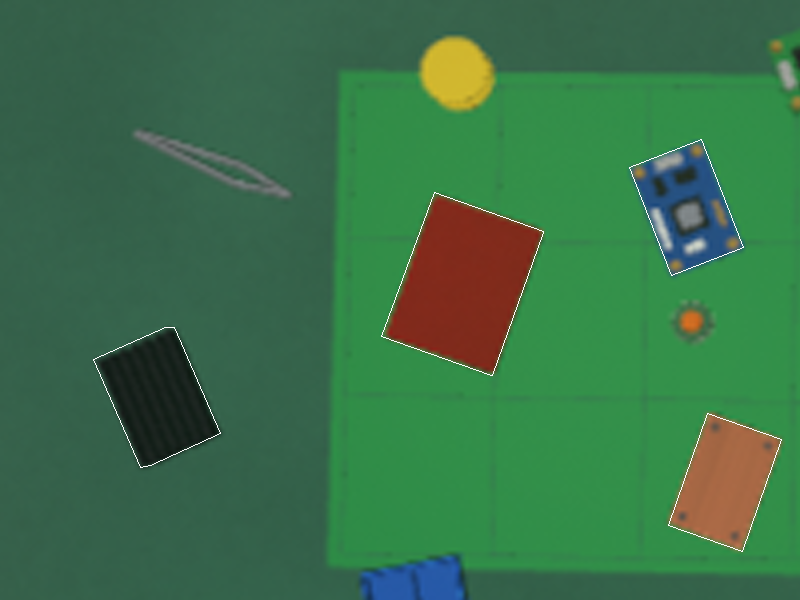

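The fits sit well on the outlines, and the free-z heights come out within about 6 mm of the text. Moving on to the faulty board.

```bash
cat > arm.py <<'E'
from rig import manip
import numpy as np,pickle
HI=.30
def quat(psi): return np.array([0,np.cos(psi/2),np.sin(psi/2),0])
def best(x,y,z,yaw):
    o=[]
    for k in(-1,0,1):
        j=manip.inverse_kinematics([x,y,z],quat(yaw+k*np.pi))
        if j is not None:o.append((abs(j[5]),k))
    return quat(yaw+min(o)[1]*np.pi)
def force(): return np.round(manip.state()["contact_force"],1)
def pick(p,zt,grip=40,op=.072):
    """p: x,y,z,yaw of the part; zt: TCP height at the grasp"""
    q=best(p[0],p[1],HI,p[3]); manip.goto([p[0],p[1],HI],q); manip.gripper_to(op)
    manip.line_to([p[0],p[1],zt+.03],.25)
    hit=manip.line_to([p[0],p[1],zt],.06,threshold=6)
    manip.gripper_to(.0,grip); s=manip.state(); print("hit",hit,"z",s["eef_pos"].round(4),"width",round(s["grip_width"],4),"gf",round(s["grip_force"],1))
    manip.line_to([p[0],p[1],zt+.02],.08); manip.line_to([p[0],p[1],HI],.25)
    s=manip.state(); print("lifted width",round(s["grip_width"],4),force(),"t",round(s["t"],1))
    return s["eef_pos"]
def put(p,zt,op=.072):
    q=best(p[0],p[1],HI,p[3]); manip.goto([p[0],p[1],HI],q)
    manip.line_to([p[0],p[1],zt+.02],.25); manip.sleep(.2)
    hit=manip.line_to([p[0],p[1],zt-.004],.03,threshold=4); s=manip.state()
    print("touch",hit,"dz",round(s["eef_pos"][2]-zt,4),force())
    manip.gripper_to(op); manip.line_to([p[0],p[1],zt+.03],.1); manip.line_to([p[0],p[1],HI],.3)
    print("t",round(manip.state()["t"],1))
E
python3 - <<'E'
from arm import *
P=pickle.load(open("P.pkl","rb"))
f=P["faulty_board"]; r=P["reject_pad"]; z=.179
pick(f,z); put(r,z-.008+.006)
from vis import *
import pickle as k
# view fit of pad/faulty and grip check
im=manip.read_camera("top"); cv2.imwrite("pics/t1.png",cv2.resize(im[150:270,140:480],None,fx=2,fy=2))
E
```

```text
hit False z [ 0.575  -0.1972  0.1797] width 0.0541 gf 42.4
lifted width 0.0542 [ 0.8  0.9 -0.8] t 5.7
touch True dz 0.0008 [-1.2 -0.7  3.4]
t 10.1
```

View pics/t1.png

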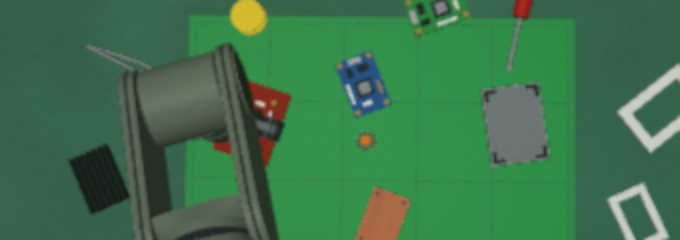

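The jig is empty and the board is on the pad, partly hidden by the arm. With the arm out of the way I'll check that placing and re-measure the jig, then build.

```bash
cat > chk.py <<'E'
from vis import *
def seen(name,near,z,cams=("top","scene"),yaw0=None):
    """fit of `name` near the world point, at known support height and free"""
    k={}
    for c in cams:
        u=proj(c,[*near,z+.008])[0]; manip.read_camera(c)
        L=[(np.hypot(*(np.argwhere(d["mask"]).mean(0)[::-1]-u)),d) for d in manip.masks_of(c,name)]
        L=[l for l in L if l[0]<14]
        if L:k[c]=min(L,key=lambda l:l[0])[1]["mask"]
    if not k: return print(name,"not seen")
    p,i=fit(name,k,z,yaw0); print(name,np.round(p,4),i,list(k))
    if len(k)==2: q,j=fit(name,k,None,yaw0); print("   free",np.round(q,4),j)
    return p
E
python3 - <<'E'
from arm import *
from chk import *
P=pickle.load(open("P.pkl","rb"))
b=P["base_plate"]; manip.goto([b[0],b[1],HI],best(b[0],b[1],HI,b[3]))
seen("faulty_board",P["reject_pad"][:2],.006); seen("reject_pad",P["reject_pad"][:2],0.)
seen("jig",P["jig"][:2],0.,("top",)); seen("jig",P["jig"][:2],0.); print(P["jig"])
im=manip.read_camera("top"); cv2.imwrite("pics/t2.png",cv2.resize(im[160:300,220:480],None,fx=3,fy=3,interpolation=cv2.INTER_CUBIC))
E
```

```text
faulty_board [ 0.5764  0.1843  0.006  -0.3424] [0.9   0.915] ['top', 'scene']
   free [ 0.5756  0.1841  0.0047 -0.3479] [0.904 0.93 ]
reject_pad [ 0.5759  0.1839  0.     -0.3254] [0.964 0.654] ['top', 'scene']
   free [ 0.5757  0.1835 -0.0031 -0.3088] [0.97  0.677]
jig [ 0.5771 -0.195   0.      0.1647] [0.938] ['top']
jig [ 0.5775 -0.195   0.      0.1332] [0.976 0.902] ['top', 'scene']
   free [ 0.5765 -0.1956 -0.003   0.1396] [0.975 0.935]
[ 0.5766502  -0.19528546  0.          0.13316891]
```

View pics/t2.png

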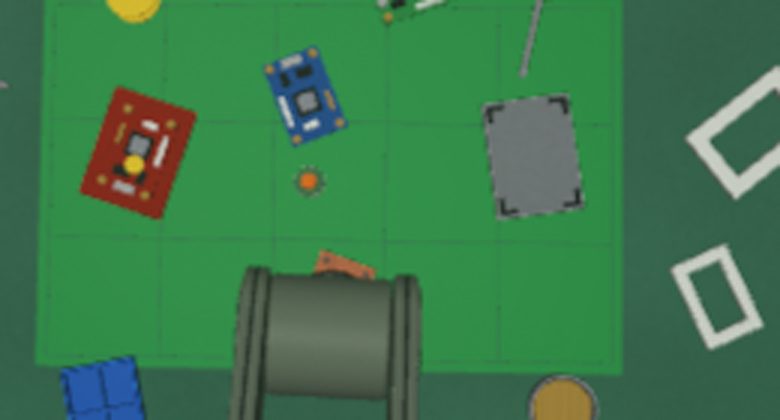

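The faulty board lies within about 1 mm of the pad centre, and the jig pose repeats. Base plate next.

Run:
```python
from arm import *
from chk import *
P=pickle.load(open("P.pkl","rb"))
J=np.array([.577,-.1953,.008,.1345]); z=.171
pick(P["base_plate"],z); put(J,z+.008)
b=P["spacer"]; manip.goto([b[0],b[1],HI],best(b[0],b[1],HI,b[3]))
seen("base_plate",J[:2],.008)
im=manip.read_camera("top"); cv2.imwrite("pics/t3.png",cv2.resize(im[160:300,340:500],None,fx=4,fy=4,interpolation=cv2.INTER_CUBIC))
```

```text
hit False z [ 0.4362 -0.0064  0.1716] width 0.0547 gf 42.4
lifted width 0.0544 [-0.7  0.2 -1.9] t 14.8
touch True dz 0.0006 [-1.3 -0.6  4.4]
t 19.4
base_plate [ 0.5771 -0.1962  0.008   0.1483] [0.93  0.905] ['top', 'scene']
   free [ 0.5765 -0.1969  0.0058  0.1222] [0.926 0.916]
```

View pics/t3.png

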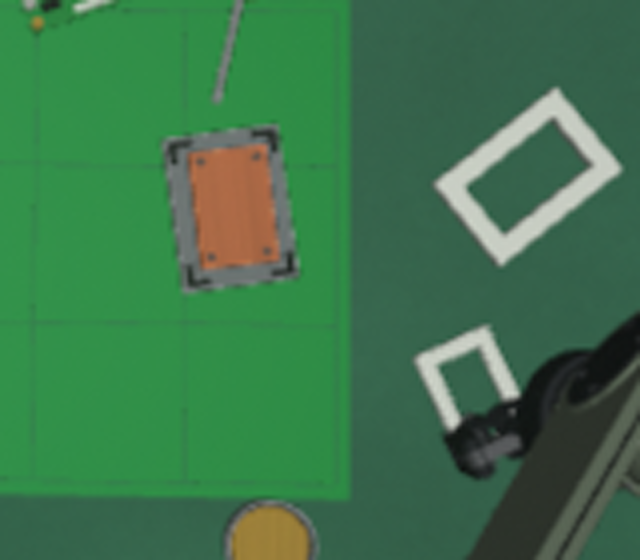

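The base plate lies flat and centred between the stops. Spacer next.

Run:
```python
from arm import *
from chk import *
P=pickle.load(open("P.pkl","rb"))
J=np.array([.577,-.1955,.008,.1345]); z=.171
s=P["spacer"].copy(); s[:2]=.4463,-.3692; s[3]=.458
pick(s,z,30); put(J,z+.018)
b=P["new_board"]; manip.goto([b[0],b[1],HI],best(b[0],b[1],HI,b[3]))
seen("spacer",J[:2],.018,("top",)); seen("spacer",J[:2],.018)
im=manip.read_camera("top"); cv2.imwrite("pics/t4.png",cv2.resize(im[160:300,340:500],None,fx=4,fy=4,interpolation=cv2.INTER_CUBIC))
```

```text
hit False z [ 0.4465 -0.3694  0.1715] width 0.0551 gf 32.3
lifted width 0.0549 [-0.7 -0.2 -1.3] t 23.5
touch True dz 0.0005 [ 0.1 -0.2  5.6]
t 26.9
spacer [ 0.5783 -0.1976  0.018   0.129 ] [0.953] ['top']
spacer [ 0.5778 -0.196   0.018   0.0903] [0.921 0.884] ['top', 'scene']
   free [ 0.5765 -0.1965  0.0161  0.1096] [0.914 0.92 ]
```

View pics/t4.png

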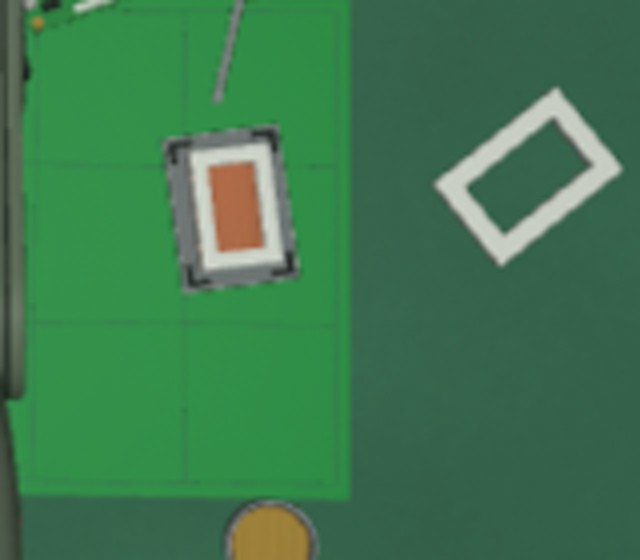

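The spacer is flat over the base plate; the thin copper line on its left is the plate's side face. Blue board next.

Run:
```python
from arm import *
from chk import *
P=pickle.load(open("P.pkl","rb"))
J=np.array([.577,-.1955,.008,.1345]); z=.171
b=P["new_board"].copy(); b[:2]=.6325,.0237; b[3]=.392
pick(b,z,40); put(J,z+.028)
b=P["heat_sink"]; manip.goto([b[0],b[1],HI],best(b[0],b[1],HI,b[3]))
seen("new_board",J[:2],.028,("top",)); seen("new_board",J[:2],.028)
im=manip.read_camera("top"); cv2.imwrite("pics/t5.png",cv2.resize(im[130:270,300:460],None,fx=4,fy=4,interpolation=cv2.INTER_CUBIC))
```

```text
hit False z [0.6327 0.0238 0.1718] width 0.0544 gf 42.4
lifted width 0.0543 [ 0.   1.2 -2. ] t 31.1
touch True dz 0.0008 [-0.4  0.1  5. ]
t 34.4
new_board [ 0.5766 -0.1969  0.028   0.1095] [0.947] ['top']
new_board [ 0.5778 -0.1948  0.028   0.1245] [0.912 0.912] ['top', 'scene']
   free [ 0.5761 -0.1966  0.0255  0.1288] [0.931 0.946]
```

View pics/t5.png

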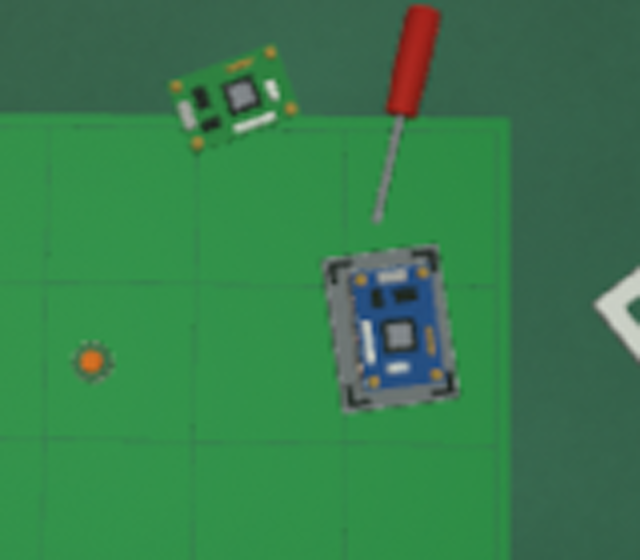

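The board is seated and aligned. Last, the heat sink.

Run:
```python
from arm import *
from chk import *
P=pickle.load(open("P.pkl","rb"))
J=np.array([.577,-.1955,.008,.1345]); z=.171
b=P["heat_sink"].copy(); b[:2]=.4915,.4024; b[3]=.433
pick(b,z,50); put(J,z+.041)
manip.goto([.42,.2,.35],best(.42,.2,.35,0))
seen("heat_sink",J[:2],.041,("top",)); seen("heat_sink",J[:2],.041)
r=lambda c,a,b,d,e:cv2.resize(manip.read_camera(c)[a:b,d:e],None,fx=4,fy=4,interpolation=cv2.INTER_CUBIC)
cv2.imwrite("pics/t6.png",np.hstack([r("top",150,270,340,440),r("scene",110,230,230,330)]))
```

```text
hit False z [0.4917 0.4026 0.1716] width 0.055 gf 55.6
lifted width 0.055 [-0.4 -0.2 -2.1] t 39.9
touch True dz 0.0006 [-0.5  0.2  5.9]
t 44.4
heat_sink [ 0.5776 -0.1958  0.041   0.115 ] [0.924] ['top']
heat_sink [ 0.5786 -0.1958  0.041   0.1217] [0.946 0.932] ['top', 'scene']
   free [ 0.5781 -0.1962  0.0395  0.133 ] [0.937 0.95 ]
```

View pics/t6.png

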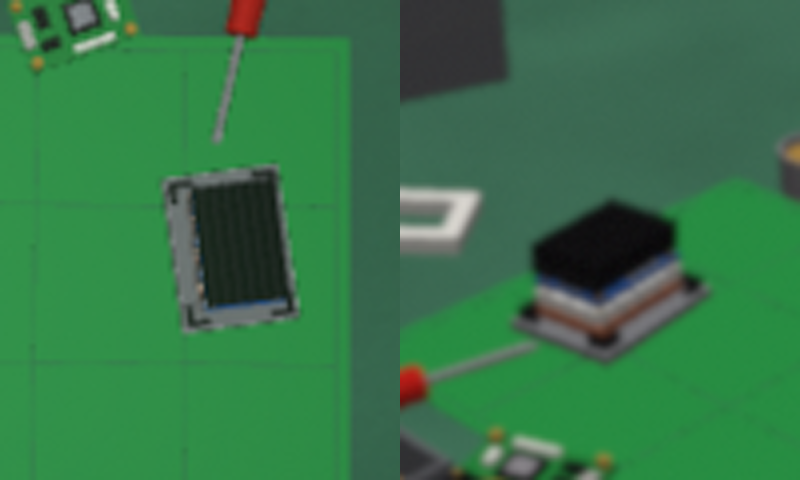

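The stack stands flat and in order, but a blue strip shows at the heat sink's −x end, so it may sit a few mm toward +x. I'll measure that with an edge profile.

Run:
```python
from vis import *
im=np.mean([manip.read_camera("top").astype(np.float32) for _ in range(4)],0); cv2.imwrite("pics/t7raw.png",im)
J=np.array([.577,-.1955]);y=.1345;c,s=np.cos(y),np.sin(y)
def prof(u,z):
    v=np.linspace(-.018,.018,19); P=[[J[0]+c*u-s*w,J[1]+s*u+c*w,z] for w in v]
    q=proj("top",P).astype(np.float32); return cv2.remap(im,q[None,:,0],q[None,:,1],cv2.INTER_CUBIC).reshape(-1,3).mean(0)
for z in (.06,):
    for u in np.r_[np.arange(-.060,-.029,.0015),np.arange(.03,.061,.0015)]: print(round(u*1000,1),prof(u,z).round().astype(int))
# side profile across
def profy(w,z):
    P=[[J[0]+c*u-s*w,J[1]+s*u+c*w,z] for u in np.linspace(-.025,.025,19)]
    q=proj("top",P).astype(np.float32); return cv2.remap(im,q[None,:,0],q[None,:,1],cv2.INTER_CUBIC).reshape(-1,3).mean(0)
print("y");
for w in np.r_[np.arange(-.036,-.019,.0015),np.arange(.02,.046,.0015)]: print(round(w*1000,1),profy(w,.06).round().astype(int))
```

```text
-60.0 [ 69 141  45]
-58.5 [ 70 138  47]
-57.0 [ 77 130  59]
-55.5 [ 89 120  77]
-54.0 [105 116  97]
-52.5 [112 113 106]
-51.0 [108 109 102]
-49.5 [106 108 100]
-48.0 [108 110 103]
-46.5 [112 113 104]
-45.0 [116 112 101]
-43.5 [117 102  85]
-42.0 [110  83  57]
-40.5 [83 60 35]
-39.0 [46 43 27]
-37.5 [27 37 26]
-36.0 [28 38 26]
-34.5 [30 38 26]
-33.0 [30 38 26]
-31.5 [30 38 27]
-30.0 [30 39 27]
30.0 [30 38 27]
31.5 [30 38 27]
33.0 [30 38 27]
34.5 [30 38 27]
36.0 [30 38 27]
37.5 [29 37 26]
39.0 [30 38 27]
40.5 [41 47 37]
42.0 [60 64 56]
43.5 [83 86 79]
45.0 [100 102  95]
46.5 [107 108 101]
48.0 [108 110 102]
49.5 [109 115 103]
51.0 [103 122  94]
52.5 [ 86 129  70]
54.0 [ 70 135  48]
55.5 [ 68 141  44]
57.0 [ 71 143  46]
58.5 [ 71 142  47]
60.0 [ 71 142  47]
y
-36.0 [ 68 139  44]
-34.5 [ 75 136  55]
-33.0 [ 93 130  78]
-31.5 [103 120  93]
-30.0 [ 94 100  88]
-28.5 [72 75 67]
-27.0 [44 49 41]
-25.5 [27 35 24]
-24.0 [25 33 22]
-22.5 [30 37 27]
-21.0 [32 39 30]
-19.5 [32 39 29]
20.0 [29 39 26]
21.5 [32 41 29]
23.0 [34 42 31]
24.5 [32 41 30]
26.0 [27 37 23]
27.5 [39 43 26]
29.0 [64 63 50]
30.5 [81 82 76]
32.0 [87 91 90]
33.5 [ 96 101  98]
35.0 [105 109 104]
36.5 [111 114 106]
38.0 [115 117 109]
39.5 [115 117 109]
41.0 [115 117 108]
42.5 [116 117 109]
44.0 [117 118 111]
45.5 [112 114 106][ WARN:0@2.314] global loadsave.cpp:1063 imwrite_ Unsupported depth image for selected encoder is fallbacked to CV_8U.
```

The edge profile puts the heat sink about 1–1.3 mm from the jig centre and about 2 mm from the board. It stands fully on the standoffs, so disturbing the stack isn't worth it. Handing in.

```bash
python3 -c "
from rig import manip
print(manip.state()['t'],manip.sign_off())"
```

```text
the job is handed in; nothing more can be done
46.9583 None
```

The faulty board is on the reject pad, and the base plate, spacer, blue board and heat sink are stacked in the jig in that order; I handed in at 47 s, with the heat sink measuring about 2 mm off the board lengthwise, which I left as it was.

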